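# Release the ratchet stop and set the carton lane wider

## Robot

A 6-joint arm with a two-finger parallel gripper is mounted at the origin on the work surface. World frame = base frame: x ahead of the robot, y to its left, z up, the work surface at z = 0. Lengths are in m, angles in rad, forces in N, time in s.
With the tool pointing down it reaches from about 0.3 to 0.875 m from the base axis. Payload 6.4 kg.
Tool frame: the origin (TCP) lies where the fingers leave the gripper's body, on its centre line; the fingertips stand 64 mm ahead of it and the grasp point (between the pads) lies 45 mm ahead of it; z points along the fingers, y is the line along which they close (so a half turn about z gives the same grasp; the last joint's range is limited). The gripper opens to 88 mm and grips with 3 to 60 N. Pads are 18 mm wide; open, the fingers measure 123 mm over their backs; the gripper's body (75 mm by 187 mm) begins 45 mm behind the grasp point.
Start: joints at [-0.206, 0.181, 1.607, -0, 1.354, -0.206], TCP at [0.575, 0, 0.303] pointing down, gripper open.
Joint ranges: [-2.99, 2.99], [-0.89, 2.07], [0.3, 2.58], [-1.14, 4.28], [0, 2.63], [-3.12, 3.12]. Speed limits (rad/s): [2.57, 2.57, 3.01, 3.14, 3.14, 3.14].

## Interface

Orientations are given as a 3x3 rotation matrix whose columns are the frame's x, y, z axes.
In Python, from rig import bot gives the robot as it stands.
- The arm moves only by the shell command python3 -m handwheel 'ROWS'. ROWS is JSON, a list that holds one entry, the list of rows, each a list of 7 numbers: the opening, from 0 (shut) to 1 (fully open), then the shift along the tool's x, y, z in mm, then the turn, a rotation vector about the tool's x, y, z in degrees. A call has exactly 10 rows; each row is the pose to reach, as a shift and turn from the pose commanded when the call began, along the tool's axes at that moment; what a row does not reach only later rows make up. A row lasts 1/10 s, in which the tool goes at most 50 mm and 8.59 degrees, less where a joint would pass 70% of its speed; a pose out of reach is approached as far as the arm can. A call with a gripper value outside its range is refused whole. The fingers move at their own pace and stop on an object; the grip force is fixed at half the most. Time passes only in rows, so rows that repeat a pose let the fingers close, or fill a call up. It gives the time, the measured TCP pose, the force, the opening and the grip force at its end, in the units of the state.
- bot.get_state(): the state, without advancing time (a new reading comes with each control period).
- bot.capture(name): name is "scene" or "side" or "wrist"; returns the picture (480x640x3 uint8, red, green, blue); there is no depth.
- bot.camera_params(name): a dict with "mtx" (3x3 intrinsics, pixels), "rvec" (rotation vector, rad) and "tvec" (3), from world to camera coordinates, as OpenCV has them. Camera axes: x right, y down, z forward; pixel columns grow to the right and rows downward; lengths in m; the calibration is good to about 2 mm. A picture is of the moment at which its call begins: read the wrist's pose just before it. camera_params takes no time and is no camera call; for the wrist camera it gives the pose at the moment of the call.
- bot.hand_in(): hands the job in; it is judged then, once.
The state is a dict: "clock": time; "joint_positions": joint angles; "joint_vel": joint speeds; "joint_efforts": joint torques, N m; "ee_pos": TCP position; "eef_rot": TCP orientation; "force": force on the tool from outside, world axes, zero at the start; "torque": the same for the moment, N m; "width": finger opening in m; "finger_force": force on a finger pad.
Only numpy, scipy, OpenCV 4.12 (cv2) and the standard library are available. Lean on these libraries where they do the work, as an engineer would, in place of code of your own. Each camera call takes 0.05 s, during which the arm holds its last target. There are 200 camera calls.

## Task

The carton lane on the stockroom bench has to be set for a wider carton. Press the red tab of the orange sliding stop fully down, where it stays, which frees the ratchet; then push the stop back along its bar, away from the brown carton, until its carton-side face stands over the green line. Nothing needs gripping, only pressing and pushing: leave the tab down and the stop on the line, and do not lift, shift or tip the boxes and the tape roll on the deck.

Things in the scene. Friction and masses are not known exactly. Their poses are not given: they have to be found in the camera images.
- lane: fixed carton lane: chipboard deck 300 x 600 mm, 16 mm thick, on the bench, blue lips; an aluminium bar (32 mm wide, 480 long, top 46 mm above the bench, 6 mm teeth on it) runs along it. Origin on the bench under the bar's middle; x across the bar, away from the robot (deck x -110 to +190 mm), y along the bar, z up. Fixed blue end plate, top 101 mm above the bench, at y = -240, x = 16 to 166 mm
- stop (a joint): how far (m) the orange sliding stop is back along the bar from its start: -0.04 to 0.15, grows along the lane's +y, away from the brown carton; carton-side face at lane y = -50 mm + value. Tab up: the ratchet (20 mm pitch) lets it move towards the carton but blocks +y. Tab down: it slides both ways against about 3 N and stays where it is left
- stop_face (a point): point on the carton-side face (-y face, flat, upright) of the orange stop's pusher plate, mid-width, 21 mm below its top edge, 90 mm in +x of the bar's centre line; axes as the lane's. Plate 130 mm wide (x), 14 mm thick, from 20 to 102 mm above the bench; the whole stop is 80 mm long (y), with a hood over the bar, top 122 mm above the bench
- tab_top (a point): centre of the pressing area on top of the red release tab, a rocker 44 mm wide (y), 52 mm long (x) that sticks out of the stop towards the robot (-x), hinged about y 41 mm to +x of this point. It lies 40 mm behind (+y of) the carton-side face, about 94 mm above the bench when up, 76 mm when down; axes turn with the tab
- release (a joint): angle of the red tab (rad): 0 is up, ratchet engaged; 0.44 is fully down against its stop, ratchet free (a steel pawl under the hood is lifted off the rack). Pressing it takes about 4 N at the pressing area; it has no return spring and stays where it is left
- line_mid (a point): midpoint of the green line, a flat strip of tape 150 mm long (along the lane's x) and 8 mm wide on the deck across the lane; it never moves and nothing catches on it; axes as the lane's
- carton_mid (a point): centre of the loose brown carton (110 x 80 x 50 mm high, its x and y about along the lane's) that stands on the deck between the end plate and the stop; to be left alone
- tall_box_mid (a point): centre of the loose black box with a red band (40 x 60 mm, 100 mm high) standing on the deck on the robot's side of the bar; to be left alone
- white_box_mid (a point): centre of the loose white box with a blue band (60 x 80 mm, 35 mm high) on the deck on the robot's side of the bar; to be left alone
- tape_roll_mid (a point): centre of the loose brown roll of tape (90 mm across, 45 mm high, lying flat) on the deck behind the stop; to be left alone

How it is judged:
By the outcome, as a careful person would: the job done as asked, in the order asked, and still so for the second after the job is handed in, with the robot touching nothing.
It also fails if it takes over 42 s, if anything falls off the work surface, if the arm or the gripper's body presses on something with over 40 N, if the wrist force passes 120 N, or if a joint passes its speed limit or range.

## Working session

There is one attempt and no reset: what is moved stays moved. The work goes in short steps, Python scripts to look and compute and a shell command to move; the robot and the scene stay as the last step left them, time stands still between calls to the robot, and variables do not carry over. Pictures are saved under pics/ and viewed, at most 12 in all, crops included, and the job is handed in when it is done.

```bash
mkdir -p pics; python3 - <<'E'
from rig import bot
import cv2
s=bot.get_state();print(s['clock'],s['ee_pos'],s['eef_rot'],s['width'])
for n in("scene","side"):
    cv2.imwrite(f'pics/{n}0.png',bot.capture(n)[...,::-1]);p=bot.camera_params(n);print(n,p)
E
```

```text
0.0 [5.74603947e-01 9.19073530e-05 3.01858604e-01] [[ 4.35808998e-05  9.99998740e-01 -1.58685728e-03]
 [ 9.99999945e-01 -4.30574907e-05  3.29872740e-04]
 [ 3.29803998e-04 -1.58687156e-03 -9.99998687e-01]] 0.08823828378988671
scene {'mtx': array([[572.00691279,   0.        , 315.64761567],
       [  0.        , 572.00691279, 241.14013437],
       [  0.        ,   0.        ,   1.        ]]), 'rvec': array([ 1.05041277,  2.65311851, -0.76350557]), 'tvec': array([ 0.3896736 , -0.31490429,  1.29120499])}
side {'mtx': array([[583.22856965,   0.        , 331.51209563],
       [  0.        , 583.22856965, 237.07673998],
       [  0.        ,   0.        ,   1.        ]]), 'rvec': array([ 2.24998683, -0.47693391,  0.21327394]), 'tvec': array([-0.48044239,  0.25282404,  0.88513203])}
```

View pics/scene0.png

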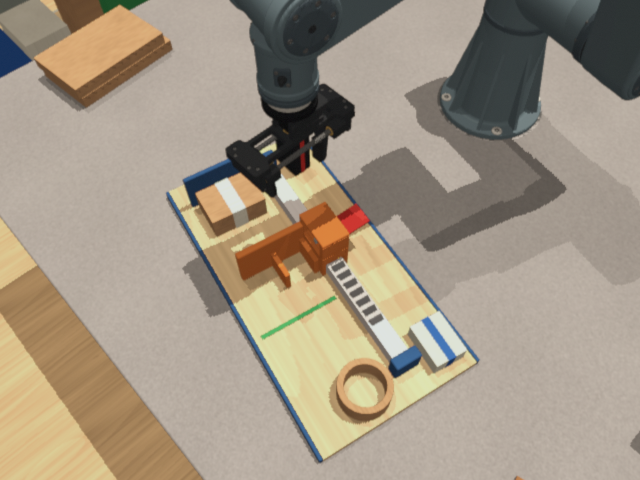

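View pics/side0.png

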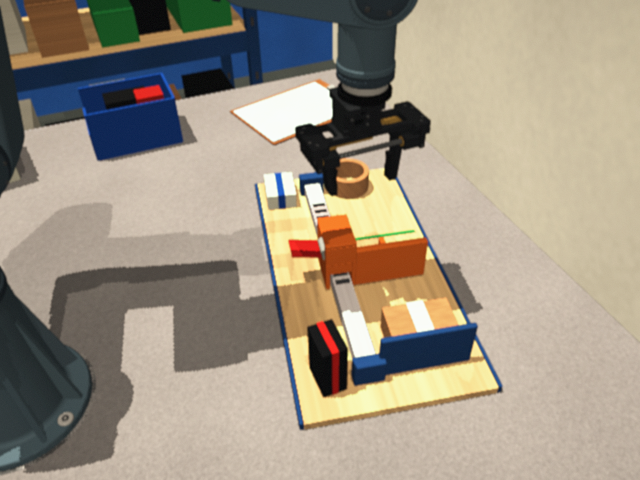

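The scene view shows the deck with corners (167,193), (321,461) and (478,360). The stop's hood is near (325,240), the red tab at (352,220) and the green line runs (262,337)–(337,298). The side view shows deck corners (257,184), (303,427) and (500,388), with the tab at (305,248). I'll enlarge the central areas to read them more precisely.

```bash
python3 - <<'E'
import cv2
a=cv2.imread('pics/scene0.png')[180:350,220:390];b=cv2.imread('pics/side0.png')[160:400,250:510]
cv2.imwrite('pics/c0.png',cv2.resize(a,(595,595),interpolation=cv2.INTER_CUBIC))
cv2.imwrite('pics/c1.png',cv2.resize(b,None,fx=2.5,fy=2.5,interpolation=cv2.INTER_CUBIC))
E
```

```text
(no output)
```

View pics/c0.png

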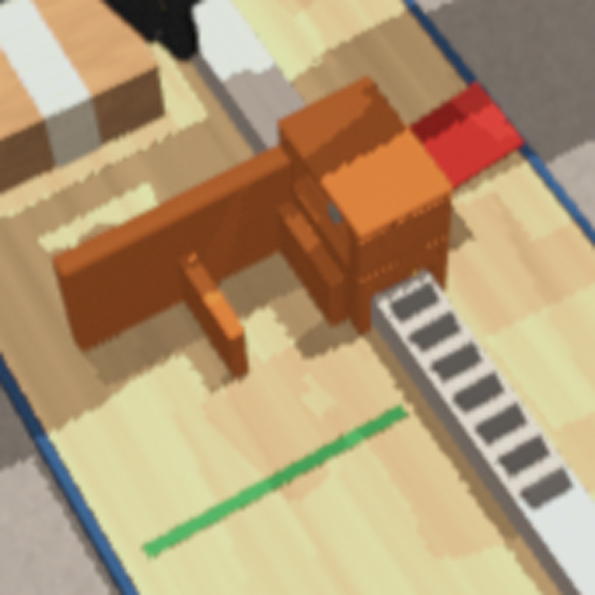

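View pics/c1.png

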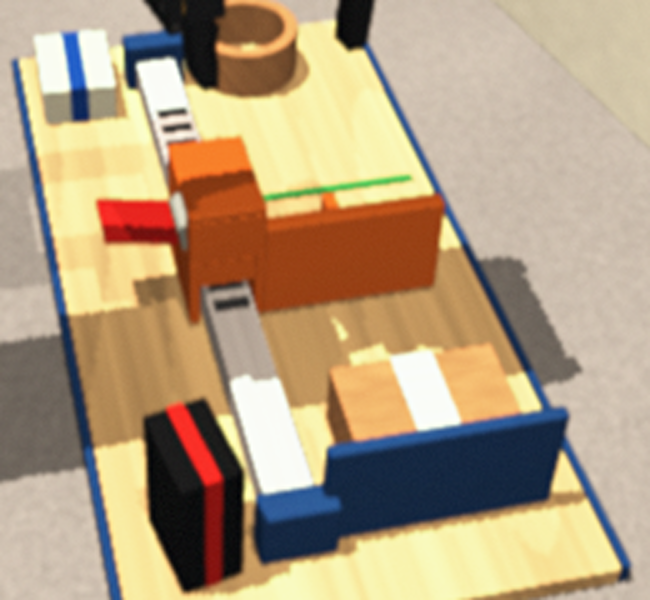

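The crops give three readings. The line's ends are at scene (261.4,337.4) and (336,297.1). The plate's far front top corner is at scene (235.7,253.7) and side (426.5,240). The tab's outer edge is at side (289.2,240.4)–(292,256.8).

```bash
cat > h.py <<'E'
import numpy as np,cv2
from rig import bot
C={n:bot.camera_params(n) for n in("scene","side")}
def proj(n,P):
    c=C[n];return cv2.projectPoints(np.float64(P).reshape(-1,1,3),c['rvec'],c['tvec'],c['mtx'],None)[0][:,0]
def ray(n,uv,z,c=None):
    c=c or C[n];R=cv2.Rodrigues(c['rvec'])[0];o=-R.T@c['tvec'];d=R.T@np.linalg.solve(c['mtx'],[*uv,1]);return o+d*(z-o[2])/d[2]
def W(p,P):
    P=np.atleast_2d(P)/1000.;c,s=np.cos(p[2]),np.sin(p[2]);return np.c_[p[0]+c*P[:,0]-s*P[:,1],p[1]+s*P[:,0]+c*P[:,1],P[:,2]]
E
python3 - <<'E'
from h import *
from scipy.optimize import least_squares
F=[("scene",(167,194),(190,-300,16)),("scene",(321,461),(190,300,16)),("scene",(478,360),(-110,300,16)),
("side",(501.2,388.8),(190,-300,16)),("side",(303,427),(-110,-300,16)),("side",(257,184),(-110,300,16)),("side",(476.4,324.4),(166,-243,101))]
S=[("scene",(235.7,253.7),(155,0,102)),("side",(425.5,242),(155,0,102)),("side",(423.2,273.6),(155,0,20))]
def res(q):
    r=[proj(n,W(q,P))[0]-uv for n,uv,P in F]+[proj(n,W(q,np.add(P,(0,q[3]*1000,0))))[0]-uv for n,uv,P in S]
    return np.ravel(r)
q=least_squares(res,[.6,0,0,-.05],loss='soft_l1').x;print(q,np.degrees(q[2]));print(res(q).reshape(-1,2).round(1))
def L(w): c,s=np.cos(q[2]),np.sin(q[2]);d=w[:2]-q[:2];return np.array([c*d[0]+s*d[1],-s*d[0]+c*d[1]])*1000
for n,uv in[("scene",(261.4,337.4)),("scene",(336,297.1)),("side",(414.4,231.2))]:print('line',L(ray(n,uv,.0165)))
f=q[3]*1000
for n,uv in[("side",(289.2,240.4)),("side",(292,256.8)),("scene",(356,204)),("scene",(369,219))]:print('tab edge z94',L(ray(n,uv,.094)),'z100',L(ray(n,uv,.1)))
np.save('lane.npy',q)
print('tab approx',W(q,(-60,f+40,94)))
E
```

```text
[ 0.55305034  0.05058096 -0.20760959 -0.04620704] -11.895153284191032
[[ 0.5 -3.2]
 [ 2.  -2.6]
 [-1.8  0.6]
 [-3.2 -0.9]
 [ 0.3 -1.9]
 [-0.7  0.1]
 [ 1.2  1.2]
 [-1.7  0.2]
 [ 1.7 -1.7]
 [-0.8  0.3]]
line [177.24044474  76.38577399]
line [27.15714218 78.24972662]
line [179.5672302   75.02321651]
tab edge z94 [-77.84387031  12.75221349] z100 [-78.5949076    5.99528428]
tab edge z94 [-79.67286865 -29.81911993] z100 [-80.40773609 -36.19968318]
tab edge z94 [-81.46327548 -29.09701847] z100 [-78.88888975 -25.65820936]
tab edge z94 [-83.21115338  10.30405605] z100 [-80.62433259  13.46255111]
tab approx [[0.49305935 0.05687449 0.094     ]]
```

The fit is consistent: lane yaw is −11.9°, the stop face is at about −48 mm (−50 nominal), the tab's outer edge is at x≈−80, and the line is at y≈77 mm. Next I'll close the fingers, align with the lane and hover over the tab.

```bash
python3 -m handwheel '[[[0,15,-25,5,0,0,3],[0,30,-50,15,0,0,6],[0,45,-75,30,0,0,9],[0,54,-87,45,0,0,11.9],[0,54,-87,65,0,0,11.9],[0,54,-87,85,0,0,11.9],[0,54,-87,100,0,0,11.9],[0,54,-87,108,0,0,11.9],[0,54,-87,108,0,0,11.9],[0,54,-87,108,0,0,11.9]]]'
python3 - <<'E'
from h import *
q=np.load('lane.npy');s=bot.get_state();print(s['ee_pos'],s['width'],s['force'])
im=bot.capture('side');a=cv2.resize(im[150:350,240:480,::-1],None,fx=2,fy=2,interpolation=2)
c=bot.capture('scene');b=cv2.resize(c[120:320,240:400,::-1],None,fx=2,fy=2,interpolation=2)
cv2.imwrite('pics/h1.png',np.hstack([a[:,:480],b[:,:320]]))
E
```

```text
clock: 1.1
ee_pos: [0.4883, 0.054, 0.1951]
eef_rot: [[0.206, 0.979, 0.0], [0.979, -0.206, -0.0], [0.0, 0.0, -1.0]]
force: [0.1, -0.2, -0.3]
width: 0.0103
finger_force: 0.0
[0.48825426 0.05398626 0.19506856] 0.010338708749924746 [ 0.11210948 -0.20431248 -0.27324187]
```

View pics/h1.png

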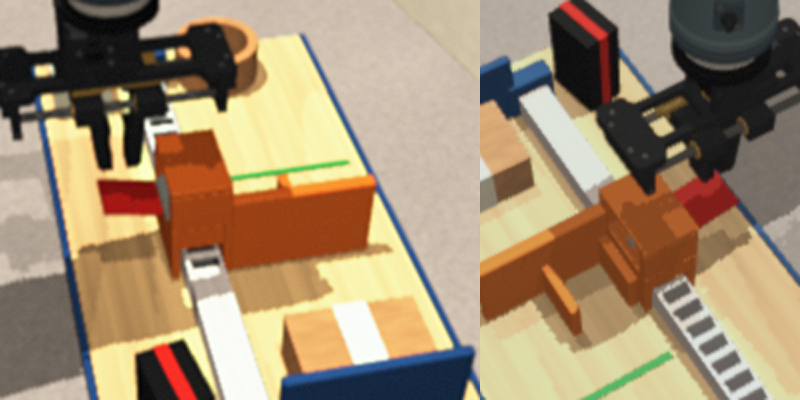

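The fingers are over the tab (side crop: tips at (120,165), tab at (130,197)). I'll press down.

```bash
python3 -m handwheel '[[[0,0,0,15,0,0,0],[0,0,0,28,0,0,0],[0,0,0,34,0,0,0],[0,0,0,38,0,0,0],[0,0,0,41,0,0,0],[0,0,0,44,0,0,0],[0,0,0,47,0,0,0],[0,0,0,49,0,0,0],[0,0,0,50,0,0,0],[0,0,0,50,0,0,0]]]'
```

```text
clock: 2.2
ee_pos: [0.4878, 0.0541, 0.1451]
eef_rot: [[0.206, 0.979, -0.001], [0.979, -0.206, 0.0], [-0.0, -0.001, -1.0]]
force: [-3.1, 1.1, 5.2]
width: 0.0004
finger_force: 2.6
```

```bash
python3 -m handwheel '[[[0,0,0,1,0,0,0],[0,0,0,2,0,0,0],[0,0,0,2.5,0,0,0],[0,0,0,3,0,0,0],[0,0,0,3.5,0,0,0],[0,0,0,4,0,0,0],[0,0,0,4,0,0,0],[0,0,0,4,0,0,0],[0,0,0,4,0,0,0],[0,0,0,4,0,0,0]]]'
```

```text
clock: 3.2
ee_pos: [0.4881, 0.0541, 0.1416]
eef_rot: [[0.206, 0.979, -0.0], [0.979, -0.206, -0.0], [-0.0, -0.0, -1.0]]
force: [-4.2, 1.2, 9.4]
width: 0.0005
finger_force: 4.9
```

```bash
python3 -m handwheel '[[[0,0,0,0.5,0,0,0],[0,0,0,1,0,0,0],[0,0,0,1.5,0,0,0],[0,0,0,2,0,0,0],[0,0,0,2,0,0,0],[0,0,0,2,0,0,0],[0,0,0,2,0,0,0],[0,0,0,2,0,0,0],[0,0,0,2,0,0,0],[0,0,0,2,0,0,0]]]'
```

```text
clock: 4.2
ee_pos: [0.4883, 0.0541, 0.141]
eef_rot: [[0.206, 0.979, -0.0], [0.979, -0.206, -0.0], [-0.0, 0.0, -1.0]]
force: [-11.3, 1.7, 22.8]
width: 0.0004
finger_force: 12.5
```

The force rose steeply against the end stop (23 N), so the tab is down. I'll retreat up, move over to the carton side of the plate and check.

```bash
python3 -m handwheel '[[[0,0,0,-10,0,0,0],[0,0,0,-40,0,0,0],[0,0,0,-70,0,0,0],[0,-20,10,-75,0,0,0],[0,-45,40,-75,0,0,0],[0,-68,75,-75,0,0,0],[0,-68,110,-75,0,0,0],[0,-68,120,-75,0,0,0],[0,-68,120,-75,0,0,0],[0,-68,120,-75,0,0,0]]]'
python3 - <<'E'
from h import *
q=np.load('lane.npy')
def L(w): c,s=np.cos(q[2]),np.sin(q[2]);d=w[:2]-q[:2];return np.array([c*d[0]+s*d[1],-s*d[0]+c*d[1]])*1000
print('carton edge',L(ray('side',(446,298),.066)),L(ray('side',(382,307.5),.066)))
s=bot.get_state();print('tool',L(s['ee_pos']),s['ee_pos'][2]-.064,s['force'])
im=bot.capture('side');a=cv2.resize(im[150:350,240:480,::-1],None,fx=2,fy=2,interpolation=2)
c=bot.capture('scene');b=cv2.resize(c[120:320,240:400,::-1],None,fx=2,fy=2,interpolation=2)
cv2.imwrite('pics/h2.png',np.hstack([a,b]))
E
```

```text
clock: 5.2
ee_pos: [0.5904, -0.0366, 0.2132]
eef_rot: [[0.206, 0.979, -0.002], [0.979, -0.206, 0.0], [0.0, -0.002, -1.0]]
force: [-0.1, -0.3, -0.7]
width: 0.0004
finger_force: 0.0
carton edge [ 155.33748501 -150.7465303 ] [  47.01627949 -148.79431927]
tool [ 54.52685035 -77.57425692] 0.1491984339123591 [-0.12649417 -0.33760661 -0.65007229]
```

View pics/h2.png

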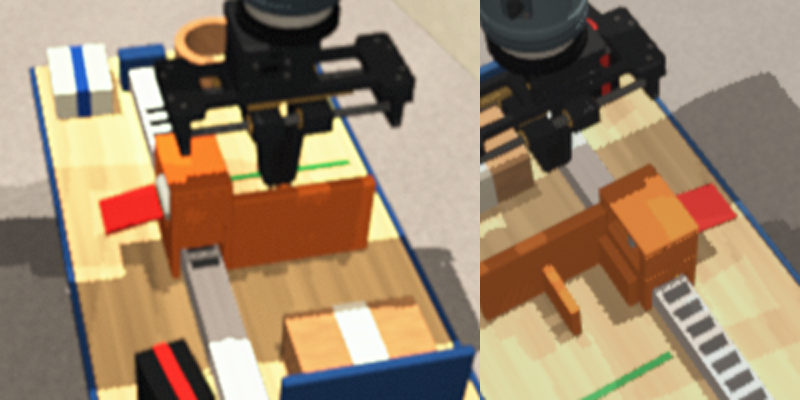

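The tab is now tilted down and the stop hasn't moved. The carton edge is at y≈−149, so there is plenty of room. I'll descend and make contact.

```bash
python3 -m handwheel '[[[0,0,0,30,0,0,0],[0,0,0,55,0,0,0],[0,0,0,72,0,0,0],[0,5,0,74,0,0,0],[0,10,0,74,0,0,0],[0,14,0,74,0,0,0],[0,18,0,74,0,0,0],[0,22,0,74,0,0,0],[0,25,0,74,0,0,0],[0,25,0,74,0,0,0]]]'
```

```text
clock: 6.3
ee_pos: [0.5971, -0.0125, 0.1403]
eef_rot: [[0.206, 0.979, 0.001], [0.979, -0.206, -0.0], [0.0, 0.001, -1.0]]
force: [0.1, -0.4, 0.3]
width: 0.0004
finger_force: 0.3
```

```bash
python3 -m handwheel '[[[0,2,0,0,0,0,0],[0,4,0,0,0,0,0],[0,6,0,0,0,0,0],[0,9,0,0,0,0,0],[0,13,0,0,0,0,0],[0,17,0,0,0,0,0],[0,22,0,0,0,0,0],[0,27,0,0,0,0,0],[0,32,0,0,0,0,0],[0,36,0,0,0,0,0]]]'
```

```text
clock: 7.3
ee_pos: [0.604, 0.023, 0.1396]
eef_rot: [[0.206, 0.979, -0.0], [0.979, -0.206, 0.0], [0.0, -0.0, -1.0]]
force: [2.1, -3.9, 1.4]
width: 0.0007
finger_force: 1.7
```

The stop slides at about 4 N. I'll push most of the rest, then measure.

```bash
python3 -m handwheel '[[[0,7,0,0,0,0,0],[0,14,0,0,0,0,0],[0,21,0,0,0,0,0],[0,28,0,0,0,0,0],[0,35,0,0,0,0,0],[0,42,0,0,0,0,0],[0,49,0,0,0,0,0],[0,56,0,0,0,0,0],[0,60,0,0,0,0,0],[0,60,0,0,0,0,0]]]'
python3 - <<'E'
from h import *
q=np.load('lane.npy')
def L(w): c,s=np.cos(q[2]),np.sin(q[2]);d=w[:2]-q[:2];return np.array([c*d[0]+s*d[1],-s*d[0]+c*d[1]])*1000
s=bot.get_state();print('tool',L(s['ee_pos']),s['force'])
im=bot.capture('side');a=cv2.resize(im[170:290,280:440,::-1],None,fx=2.5,fy=2.5,interpolation=2)
c=bot.capture('scene');b=cv2.resize(c[230:350,230:390,::-1],None,fx=2.5,fy=2.5,interpolation=2)
cv2.imwrite('pics/h3.png',np.hstack([a,b]))
E
```

```text
clock: 8.3
ee_pos: [0.6159, 0.0823, 0.1394]
eef_rot: [[0.205, 0.979, -0.001], [0.979, -0.205, 0.001], [0.001, -0.002, -1.0]]
force: [-0.3, 0.7, 0.8]
width: 0.0005
finger_force: 0.0
tool [54.91614496 44.02480352] [-0.2645865   0.72941454  0.76235503]
```

View pics/h3.png

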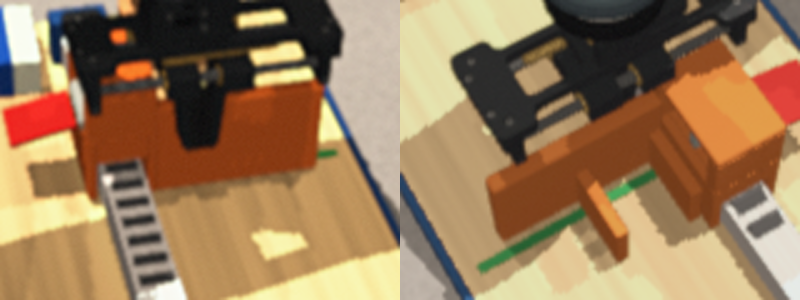

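The side crop shows the plate's front top corner at (320,83) and its bottom corner at (314,168), with the line emerging at (328,154). The scene crop shows the front top corner at (487,180) and the line end at (480,268).

```bash
python3 - <<'E'
from h import *
q=np.load('lane.npy')
def L(w): c,s=np.cos(q[2]),np.sin(q[2]);d=w[:2]-q[:2];return (np.array([c*d[0]+s*d[1],-s*d[0]+c*d[1]])*1000).round(1)
print('before',L(ray('scene',(235.7,253.7),.102)),L(ray('side',(425.5,242),.102)),L(ray('side',(423.2,273.6),.02)))
print('now',L(ray('scene',(264.8,302),.102)),L(ray('side',(408.4,203.2),.102)),L(ray('side',(405.6,237.2),.02)))
print('line',L(ray('side',(280+328/2.5,170+154/2.5),.0163)),L(ray('side',(414.4,231.2),.0163)),L(ray('scene',(262,337.2),.0163)))
E
```

```text
before [152.4 -45. ] [150.7 -49.8] [156.6 -45.7]
now [153.3  60.6] [154.9  60.6] [155.5  57.6]
line [173.1  75.4] [179.7  75.2] [176.2  76.5]
```

About 16 mm remain, and the stop has coasted slightly ahead of the finger. I'll push slowly.

```bash
python3 -m handwheel '[[[0,1.5,0,0,0,0,0],[0,3,0,0,0,0,0],[0,4.5,0,0,0,0,0],[0,6,0,0,0,0,0],[0,7.5,0,0,0,0,0],[0,9,0,0,0,0,0],[0,10.5,0,0,0,0,0],[0,12,0,0,0,0,0],[0,13,0,0,0,0,0],[0,14,0,0,0,0,0]]]'
python3 - <<'E'
from h import *
q=np.load('lane.npy')
def L(w): c,s=np.cos(q[2]),np.sin(q[2]);d=w[:2]-q[:2];return np.array([c*d[0]+s*d[1],-s*d[0]+c*d[1]])*1000
s=bot.get_state();print('tool',L(s['ee_pos']),s['force'])
im=bot.capture('side');a=cv2.resize(im[185:260,340:430,::-1],None,fx=4.4,fy=5,interpolation=2)
c=bot.capture('scene');b=cv2.resize(c[280:360,250:346,::-1],(400,375),interpolation=2)
cv2.imwrite('pics/h4.png',np.hstack([a,b]))
E
```

```text
clock: 9.4
ee_pos: [0.6193, 0.0949, 0.1397]
eef_rot: [[0.206, 0.979, 0.0], [0.979, -0.206, -0.0], [-0.0, 0.0, -1.0]]
force: [-1.8, -2.5, -2.0]
width: 0.0004
finger_force: 1.6
tool [55.69776332 57.02159178] [-1.82378179 -2.50425885 -1.98085361]
```

View pics/h4.png

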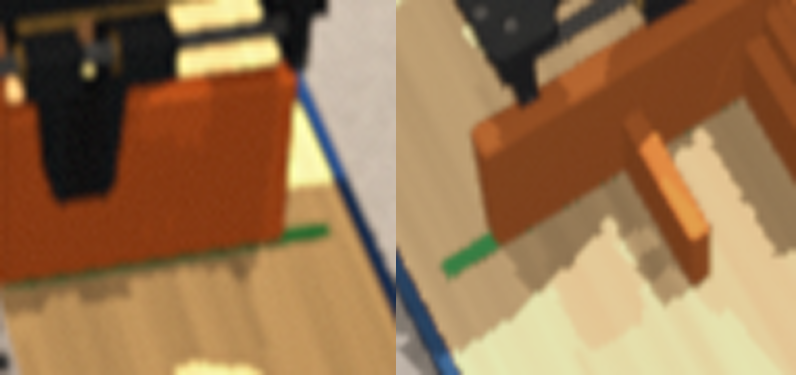

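```bash
python3 - <<'E'
from h import *
q=np.load('lane.npy')
def L(w): c,s=np.cos(q[2]),np.sin(q[2]);d=w[:2]-q[:2];return (np.array([c*d[0]+s*d[1],-s*d[0]+c*d[1]])*1000).round(1)
S=lambda x,y:(340+x/4.4,185+y/5); T=lambda x,y:(250+(x-396)/4.167,280+y*80/375)
print('now',L(ray('scene',T(472,133),.102)),L(ray('side',S(278,241),.02)),L(ray('side',S(200,252),.02)))
print('line',L(ray('side',S(305,234),.0163)),L(ray('scene',T(470,257),.0163)))
for f in(68,70,72,74,76,78):
  u,v=proj('side',W(q,(120,f,20)))[0];l=proj('side',W(q,[(120,72,16.3),(120,80,16.3)]));print(f,(u-340)*4.4,(v-185)*5,((l[:,1]-185)*5).round(1))
E
python3 - <<'E'
from h import *
im=bot.capture('side')
# vertical profiles across plate bottom near x=385,395 and over the bare line
for u in(375,385,395,407,410):
    print(u,[(v,*im[v,u]) for v in range(226,243)] if u in(385,410) else '')
E
```

```text
now [154.   73.4] [154.5  70.1] [118.5  71. ]
line [169.2  75.6] [165.6  77.9]
68 205.12486195404438 256.4504810063306 [257. 244.]
70 203.88175425487378 253.17053619207186 [257. 244.]
72 202.6418391082524 249.89901494094042 [257. 244.]
74 201.40510423126972 246.63588484442585 [257. 244.]
76 200.17153740394357 243.38111366005407 [257. 244.]
78 198.94112646881712 240.1346693103268 [257. 244.]
375 
385 [(226, np.uint8(136), np.uint8(57), np.uint8(19)), (227, np.uint8(136), np.uint8(58), np.uint8(19)), (228, np.uint8(135), np.uint8(58), np.uint8(19)), (229, np.uint8(136), np.uint8(57), np.uint8(20)), (230, np.uint8(135), np.uint8(56), np.uint8(17)), (231, np.uint8(136), np.uint8(56), np.uint8(19)), (232, np.uint8(134), np.uint8(55), np.uint8(15)), (233, np.uint8(136), np.uint8(58), np.uint8(18)), (234, np.uint8(130), np.uint8(60), np.uint8(21)), (235, np.uint8(105), np.uint8(67), np.uint8(27)), (236, np.uint8(100), np.uint8(86), np.uint8(46)), (237, np.uint8(128), np.uint8(103), np.uint8(62)), (238, np.uint8(161), np.uint8(122), np.uint8(77)), (239, np.uint8(180), np.uint8(136), np.uint8
[... 338 characters left out ...]
int8(153), np.uint8(135), np.uint8(76)), (230, np.uint8(88), np.uint8(117), np.uint8(58)), (231, np.uint8(42), np.uint8(105), np.uint8(43)), (232, np.uint8(82), np.uint8(110), np.uint8(53)), (233, np.uint8(146), np.uint8(126), np.uint8(74)), (234, np.uint8(183), np.uint8(141), np.uint8(87)), (235, np.uint8(191), np.uint8(148), np.uint8(92)), (236, np.uint8(188), np.uint8(143), np.uint8(89)), (237, np.uint8(187), np.uint8(144), np.uint8(89)), (238, np.uint8(186), np.uint8(144), np.uint8(90)), (239, np.uint8(186), np.uint8(144), np.uint8(89)), (240, np.uint8(188), np.uint8(145), np.uint8(92)), (241, np.uint8(185), np.uint8(142), np.uint8(87)), (242, np.uint8(186), np.uint8(144), np.uint8(91))]
```

By these estimates the stop is 2.5–5 mm short. I'll push 2 mm more, then back off and look from close by with the wrist camera.

```bash
python3 -m handwheel '[[[0,0.5,0,0,0,0,0],[0,1,0,0,0,0,0],[0,1.5,0,0,0,0,0],[0,2,0,0,0,0,0],[0,2,0,0,0,0,0],[0,-5,0,0,0,0,0],[0,-20,0,0,0,0,0],[0,-40,20,-40,0,0,0],[0,-60,30,-80,0,0,0],[0,-60,40,-110,0,0,0]]]'
python3 -m handwheel '[[[0,0,0,0,0,0,0],[0,0,0,0,0,0,0],[0,0,0,0,0,0,0],[0,0,0,0,0,0,0],[0,0,0,0,0,0,0],[0,0,0,0,0,0,0],[0,0,0,0,0,0,0],[0,0,0,0,0,0,0],[0,0,0,0,0,0,0],[0,0,0,0,0,0,0]]]'
python3 - <<'E'
from h import *
import pickle
q=np.load('lane.npy');p=bot.camera_params('wrist');im=bot.capture('wrist')
pickle.dump(p,open('w.pkl','wb'));cv2.imwrite('pics/w1.png',im[...,::-1])
print(cv2.projectPoints(W(q,[(155,74,20),(155,74,102),(177,76,16),(60,74,102)]).reshape(-1,1,3),p['rvec'],p['tvec'],p['mtx'],None)[0][:,0])
for n in('side','scene'):cv2.imwrite(f'pics/{n}5.png',bot.capture(n)[...,::-1])
E
```

```text
clock: 10.55
ee_pos: [0.6468, 0.0245, 0.2526]
eef_rot: [[0.209, 0.978, 0.003], [0.978, -0.209, -0.001], [-0.0, 0.003, -1.0]]
force: [0.5, 0.3, -0.1]
width: 0.0003
finger_force: 0.0
clock: 11.55
ee_pos: [0.646, 0.0279, 0.2497]
eef_rot: [[0.206, 0.979, 0.0], [0.979, -0.206, 0.0], [0.0, 0.0, -1.0]]
force: [-0.1, 0.0, -0.1]
width: 0.0006
finger_force: 0.0
[[408.93390321 109.02284372]
 [438.77269485 104.2588386 ]
 [439.18121775 106.23375013]
 [253.85474647 104.23992038]]
```

View pics/w1.png

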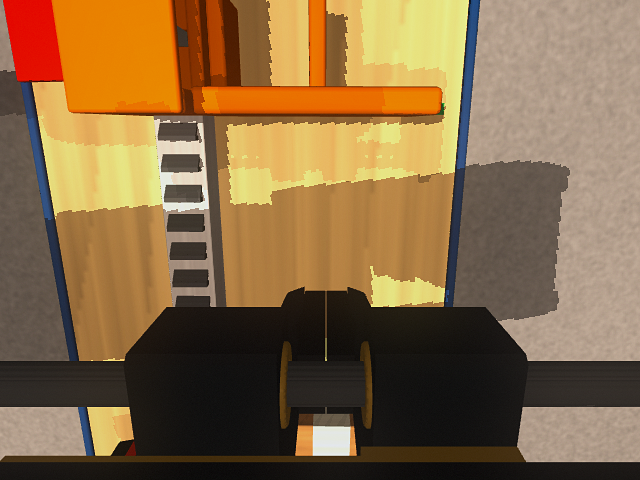

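The wrist view shows the plate's front edge ending at about row 115 and the line's end just visible at (443,106). I'll convert these and look at a sharp crop.

```bash
python3 - <<'E'
from h import *
import pickle
q=np.load('lane.npy');p=pickle.load(open('w.pkl','rb'))
def L(w): c,s=np.cos(q[2]),np.sin(q[2]);d=w[:2]-q[:2];return (np.array([c*d[0]+s*d[1],-s*d[0]+c*d[1]])*1000).round(1)
R=cv2.Rodrigues(p['rvec'])[0];o=-R.T@p['tvec'];print('cam',L(o),o[2], R[2])
for r in(108,110,113,115,117):print(r,L(ray(0,(350,r),.102,p)),L(ray(0,(350,r),.02,p)))
for r in (104,106,110):print('line',L(ray(0,(443,r),.0163,p)))
im=cv2.imread('pics/w1.png')
cv2.imwrite('pics/w1c.png',np.hstack([cv2.resize(im[80:130,390:460],(560,400),interpolation=cv2.INTER_CUBIC)]))
for u in(300,380,420):print(u,[(v,im[v,u][::-1].tolist()) for v in range(104,124,1)])
E
```

```text
cam [97.1 65.1] 0.33238539293105057 [-0.05597753 -0.26061475 -0.96381869]
108 [109.4  72.2] [113.8  74.7]
110 [109.4  71.2] [113.8  73.3]
113 [109.5  69.7] [113.9  71.3]
115 [109.5  68.7] [113.9  70. ]
117 [109.5  67.7] [113.9  68.6]
line [179.5  77.5]
line [179.6  76.1]
line [179.8  73.4]
300 [(104, [234, 109, 0]), (105, [234, 107, 0]), (106, [234, 108, 0]), (107, [234, 106, 0]), (108, [234, 105, 0]), (109, [233, 97, 0]), (110, [223, 90, 0]), (111, [210, 83, 0]), (112, [203, 80, 0]), (113, [151, 60, 1]), (114, [87, 41, 13]), (115, [86, 38, 7]), (116, [115, 67, 25]), (117, [144, 103, 52]), (118, [144, 101, 51]), (119, [142, 98, 49]), (120, [143, 101, 51]), (121, [141, 99, 49]), (122, [136, 92, 46]), (123, [243, 207, 110])]
380 [(104, [234, 108, 0]), (105, [234, 109, 0]), (106, [234, 105, 0]), (107, [234, 107, 0]), (108, [234, 106, 0]), (109, [234, 98, 0]), (110, [227, 94, 0]), (111, [213, 86, 0]), (112, [202, 81, 0]), (113, [167, 69, 6]), (114, [99, 44, 10]), (115, [87, 42, 12]), (116, [114, 58, 17]), (117, [181, 132, 68]), (118, [176, 127, 64]), (119, [176, 126, 65]), (120, [175, 127, 65]), (121, [175, 124, 62]), (122, [172, 118, 60]), (123, [239, 225, 124])]
420 [(104, [234, 130, 0]), (105, [233, 130, 0]), (106, [234, 129, 0]), (107, [233, 130, 0]), (108, [234, 131, 0]), (109, [234, 122, 0]), (110, [234, 114, 0]), (111, [235, 106, 0]), (112, [236, 98, 0]), (113, [168, 66, 2]), (114, [128, 54, 9]), (115, [82, 39, 11]), (116, [141, 102, 54]), (117, [139, 100, 54]), (118, [137, 97, 50]), (119, [138, 98, 52]), (120, [136, 96, 51]), (121, [136, 96, 49]), (122, [134, 95, 50]), (123, [124, 85, 43])]
```

View pics/w1c.png

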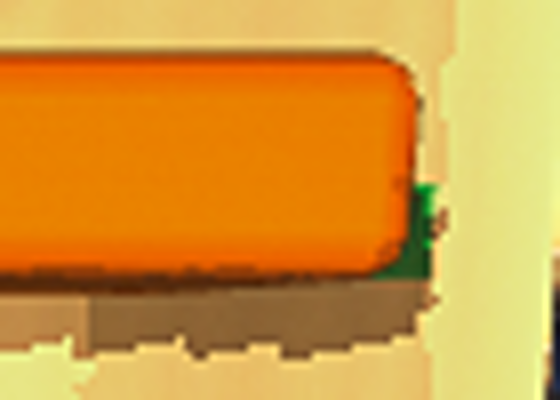

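Relative to the line in the same view, the line spans rows 103–114.6 (centre y≈74.2) and the face is at y≈69.5. That leaves about 4.5 mm to go, so I'll return to contact and push that slowly.

```bash
python3 -m handwheel '[[[0,20,-20,20,0,0,0],[0,35,-40,50,0,0,0],[0,40,-40,85,0,0,0],[0,40,-40,105,0,0,0],[0,40,-40,110,0,0,0],[0,45,-40,110,0,0,0],[0,50,-40,110,0,0,0],[0,54,-40,110,0,0,0],[0,57,-40,110,0,0,0],[0,58,-40,110,0,0,0]]]'
python3 -m handwheel '[[[0,1,0,0,0,0,0],[0,2,0,0,0,0,0],[0,3,0,0,0,0,0],[0,4,0,0,0,0,0],[0,5,0,0,0,0,0],[0,6,0,0,0,0,0],[0,7,0,0,0,0,0],[0,7.5,0,0,0,0,0],[0,8,0,0,0,0,0],[0,8,0,0,0,0,0]]]'
python3 -m handwheel '[[[0,-5,0,0,0,0,0],[0,-20,0,0,0,0,0],[0,-40,20,-40,0,0,0],[0,-60,40,-80,0,0,0],[0,-66,40,-110,0,0,0],[0,-66,40,-110,0,0,0],[0,-66,40,-110,0,0,0],[0,-66,40,-110,0,0,0],[0,-66,40,-110,0,0,0],[0,-66,40,-110,0,0,0]]]'
python3 - <<'E'
from h import *
import pickle
q=np.load('lane.npy');p=bot.camera_params('wrist');im=bot.capture('wrist')[...,::-1]
cv2.imwrite('pics/w2.png',im)
cv2.imwrite('pics/w2c.png',cv2.resize(im[70:130,380:460],(800,600),interpolation=cv2.INTER_CUBIC))
pickle.dump(p,open('w.pkl','wb'))
for n in('side','scene'):cv2.imwrite(f'pics/{n}6.png',bot.capture(n)[...,::-1])
for u in(300,380,420):print(u,[(v,im[v,u][::-1].tolist()) for v in range(102,118,1)])
E
```

```text
clock: 12.7
ee_pos: [0.6193, 0.0933, 0.1405]
eef_rot: [[0.206, 0.979, 0.001], [0.979, -0.206, -0.0], [0.0, 0.001, -1.0]]
force: [0.1, -0.1, 0.4]
width: 0.0002
finger_force: 0.0
clock: 13.7
ee_pos: [0.6205, 0.1007, 0.1397]
eef_rot: [[0.206, 0.979, -0.0], [0.979, -0.206, -0.0], [-0.0, -0.0, -1.0]]
force: [-0.7, -1.2, 0.7]
width: 0.0005
finger_force: 1.4
clock: 14.7
ee_pos: [0.6453, 0.0283, 0.2482]
eef_rot: [[0.206, 0.979, -0.002], [0.979, -0.206, 0.0], [-0.0, -0.002, -1.0]]
force: [0.2, -0.4, 1.1]
width: 0.0006
finger_force: 0.0
300 [(102, [228, 92, 0]), (103, [215, 85, 0]), (104, [203, 80, 0]), (105, [174, 68, 0]), (106, [115, 47, 8]), (107, [86, 39, 8]), (108, [88, 40, 9]), (109, [91, 41, 11]), (110, [94, 37, 9]), (111, [46, 82, 29]), (112, [48, 79, 27]), (113, [46, 77, 26]), (114, [60, 84, 31]), (115, [149, 101, 54]), (116, [144, 100, 52]), (117, [136, 92, 47])]
380 [(102, [229, 95, 0]), (103, [220, 90, 0]), (104, [206, 83, 0]), (105, [190, 76, 0]), (106, [131, 54, 6]), (107, [83, 41, 11]), (108, [100, 46, 8]), (109, [90, 43, 9]), (110, [92, 38, 7]), (111, [58, 90, 29]), (112, [50, 109, 38]), (113, [49, 106, 35]), (114, [41, 104, 33]), (115, [182, 123, 65]), (116, [169, 120, 62]), (117, [166, 115, 59])]
420 [(102, [234, 117, 0]), (103, [234, 109, 0]), (104, [235, 100, 0]), (105, [230, 92, 0]), (106, [163, 65, 4]), (107, [92, 46, 15]), (108, [100, 48, 15]), (109, [91, 41, 11]), (110, [45, 83, 31]), (111, [49, 82, 31]), (112, [49, 80, 30]), (113, [46, 80, 29]), (114, [41, 78, 27]), (115, [147, 101, 54]), (116, [140, 99, 53]), (117, [136, 96, 51])]
```

View pics/w2c.png

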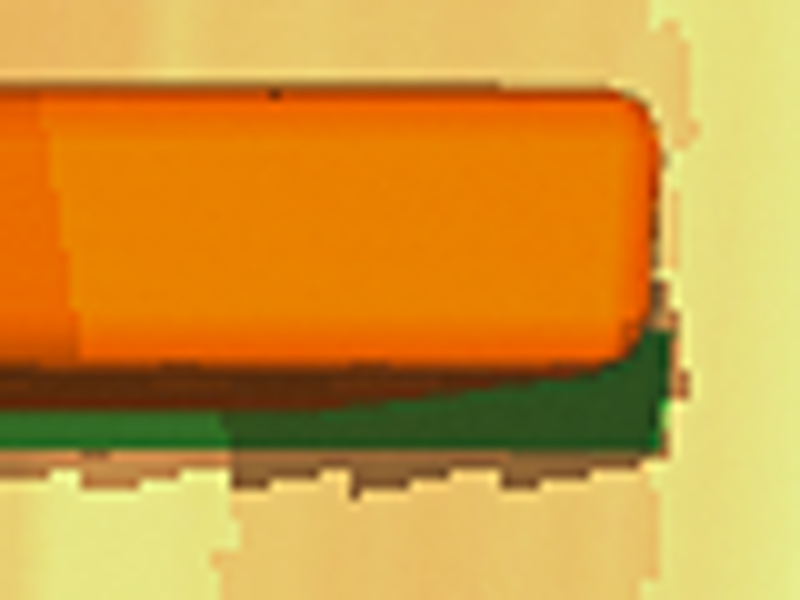

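```bash
python3 - <<'E'
from h import *
import pickle
q=np.load('lane.npy');p=pickle.load(open('w.pkl','rb'))
def L(w): c,s=np.cos(q[2]),np.sin(q[2]);d=w[:2]-q[:2];return (np.array([c*d[0]+s*d[1],-s*d[0]+c*d[1]])*1000).round(2)
f=L(ray(0,(390,110.8),.02,p));a=L(ray(0,(390,114.8),.0163,p));b=L(ray(0,(445,102.9),.0163,p));t=L(ray(0,(390,106),.102,p))
print('face bottom',f,'face top',t,'line lo',a,'hi',b)
E
```

```text
face bottom [140.18  73.  ] face top [128.56  73.33] line lo [140.81  70.39] hi [178.98  78.41]
```

View pics/side6.png

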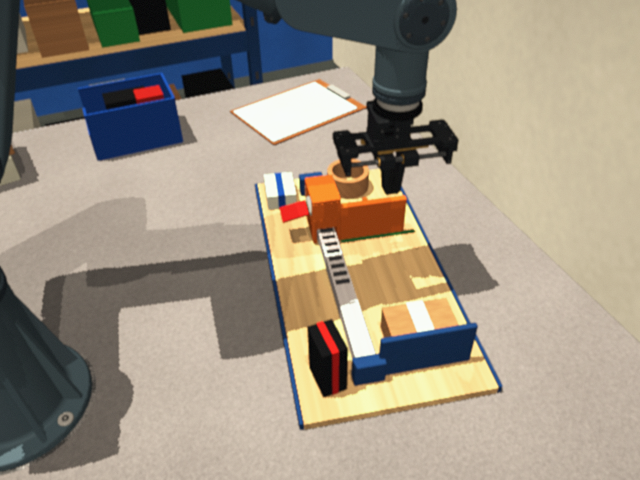

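The side view shows the tab down, boxes and roll undisturbed, and the stop at the line. The face reads 73.1 against the line's middle at 74.4, so one final nudge of about 1 mm will centre it.

```bash
python3 -m handwheel '[[[0,20,-20,20,0,0,0],[0,38,-40,50,0,0,0],[0,43,-40,85,0,0,0],[0,43,-40,105,0,0,0],[0,43,-40,110,0,0,0],[0,50,-40,110,0,0,0],[0,55,-40,110,0,0,0],[0,59,-40,110,0,0,0],[0,61,-40,110,0,0,0],[0,62,-40,110,0,0,0]]]'
python3 -m handwheel '[[[0,1,0,0,0,0,0],[0,2,0,0,0,0,0],[0,3,0,0,0,0,0],[0,3.5,0,0,0,0,0],[0,4,0,0,0,0,0],[0,4.5,0,0,0,0,0],[0,5,0,0,0,0,0],[0,5.2,0,0,0,0,0],[0,5.2,0,0,0,0,0],[0,5.2,0,0,0,0,0]]]'
python3 -m handwheel '[[[0,-5,0,0,0,0,0],[0,-20,0,0,0,0,0],[0,-40,20,-40,0,0,0],[0,-60,40,-80,0,0,0],[0,-67,40,-110,0,0,0],[0,-67,40,-110,0,0,0],[0,-67,40,-110,0,0,0],[0,-67,40,-110,0,0,0],[0,-67,40,-110,0,0,0],[0,-67,40,-110,0,0,0]]]'
python3 - <<'E'
from h import *
q=np.load('lane.npy');p=bot.camera_params('wrist');im=bot.capture('wrist')[...,::-1]
def L(w): c,s=np.cos(q[2]),np.sin(q[2]);d=w[:2]-q[:2];return (np.array([c*d[0]+s*d[1],-s*d[0]+c*d[1]])*1000).round(2)
for u in(300,380):print(u,[(v,im[v,u][::-1].tolist()) for v in range(100,120)])
for r in range(106,118):print(r,L(ray(0,(380,r),.02,p)),L(ray(0,(380,r),.0163,p)))
print(bot.get_state()['force'])
E
```

```text
clock: 15.85
ee_pos: [0.6201, 0.0971, 0.1406]
eef_rot: [[0.206, 0.979, 0.001], [0.979, -0.206, -0.0], [0.0, 0.001, -1.0]]
force: [0.1, 0.3, -1.0]
width: 0.0005
finger_force: 0.0
clock: 16.85
ee_pos: [0.6207, 0.1017, 0.1397]
eef_rot: [[0.206, 0.978, -0.0], [0.978, -0.206, -0.0], [-0.0, -0.0, -1.0]]
force: [-1.0, -2.9, -0.4]
width: 0.0002
finger_force: 1.5
clock: 17.85
ee_pos: [0.6454, 0.0285, 0.2482]
eef_rot: [[0.206, 0.979, -0.002], [0.979, -0.206, 0.0], [-0.0, -0.003, -1.0]]
force: [-0.3, -0.6, -0.2]
width: 0.0006
finger_force: 0.0
300 [(100, [231, 95, 0]), (101, [219, 88, 0]), (102, [207, 80, 0]), (103, [192, 75, 0]), (104, [136, 54, 5]), (105, [82, 39, 10]), (106, [87, 40, 7]), (107, [88, 40, 8]), (108, [91, 40, 8]), (109, [77, 46, 9]), (110, [48, 81, 29]), (111, [47, 79, 27]), (112, [48, 78, 25]), (113, [47, 77, 26]), (114, [38, 74, 24]), (115, [140, 91, 47]), (116, [241, 205, 112]), (117, [234, 199, 107]), (118, [233, 198, 107]), (119, [232, 197, 107])]
380 [(100, [232, 98, 0]), (101, [223, 90, 0]), (102, [210, 85, 0]), (103, [203, 82, 0]), (104, [152, 62, 7]), (105, [86, 43, 13]), (106, [88, 43, 12]), (107, [88, 42, 7]), (108, [91, 42, 11]), (109, [92, 37, 7]), (110, [48, 112, 38]), (111, [50, 108, 37]), (112, [50, 105, 35]), (113, [49, 105, 36]), (114, [43, 105, 34]), (115, [136, 111, 53]), (116, [243, 217, 119]), (117, [235, 212, 118]), (118, [233, 209, 115]), (119, [233, 209, 115])]
106 [133.12  76.41] [133.55  76.54]
107 [133.14  75.75] [133.58  75.87]
108 [133.16  75.08] [133.6  75.2]
109 [133.19  74.42] [133.62  74.53]
110 [133.21  73.76] [133.65  73.85]
111 [133.23  73.09] [133.67  73.18]
112 [133.26  72.42] [133.69  72.51]
113 [133.28  71.76] [133.72  71.83]
114 [133.3   71.09] [133.74  71.15]
115 [133.33  70.42] [133.76  70.48]
116 [133.35  69.75] [133.79  69.8 ]
117 [133.37  69.08] [133.81  69.12]
[-0.19743859  0.45023747 -0.39001269]
```

The face is at 74.1 and the line's middle at 74.5, and the robot is clear of everything. I'll hand in.

```bash
python3 -c "
from rig import bot
print(bot.hand_in())"
```

```text
the job is handed in; nothing more can be done
None
```

The job is handed in: the red tab is fully down, the stop's carton-side face is within about 0.5 mm of the green line's middle, the boxes and tape roll looked undisturbed in the last full view, and the arm ended clear of everything at about 18 s of the 42 s allowed.

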